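Run the wing nuts of a book press home

TASK

A freshly glued notebook lies in the book press on the dining table and its two wing nuts are still loose. With light strokes of a fingertip on their wings, spin both nuts down until each is snug on its washer and will turn no further. Do not pinch the nuts, lift the press or push it out of its place, and leave the other things on the table alone.

Things in the scene. Friction and masses are not known exactly. Their poses are not given: they have to be found in the camera images.
- press: Book press, about 2.5 kg, loose on four rubber feet: two pale wood boards 150 (its x) x 330 (its y) x 22 mm, a 20 mm blue notebook between them. Origin: centre of its underside, on the table; z up. Top of the upper board: 70 mm up. Upright M12 bolts at x = 0, y = +135 and -135 mm, each with a washer (36 mm across, 2.5 mm thick) and a wing nut. A sideways push of some 10 to 20 N slides the press.
- nut_a (a joint): Wing nut on the bolt at y = +135 mm of the press: the angle (rad) it still has to turn. 0 = snug on its washer, a hard stop; larger = looser. Clockwise seen from above (right-hand thread) lowers it. It stays where it is left; turning it takes about 0.03 N m. The nut rises 1.75 mm per turn as it is loosened.
- nut_b (a joint): The same for the other wing nut, on the bolt at y = -135 mm of the press.
- nut_a_hub (a point): Centre of nut_a's underside, on the bolt axis, z up; turns with the nut, its x axis along the wings; 72.5 mm above the table when snug. Steel nut: hub 23 mm across, 14 mm high; two upright wings: round lobes 5 mm thick, 23 mm across, centred 21 mm out and 21.5 mm up, so 65 mm over the tips and 33 mm high. The bolt's end stands 21 mm above the washer, lower than the wing tops.
- nut_b_hub (a point): The same point of nut_b, which is just like nut_a.
- mug: White mug with a handle, 84 mm across, 85 mm high. Origin: centre of its underside. To be left alone.
- glue: White glue bottle with an orange cap, 52 mm across, 135 mm high. Origin: centre of its underside. To be left alone.
- jar: Pale jar with a red screw lid, 90 mm across, 115 mm high. Origin: centre of its underside. To be left alone.
- brush: Glue brush lying flat along its own x axis, wooden handle, 200 mm long, 42 mm wide, 20 mm high. Origin: under its middle. To be left alone.

How it is judged:
By the outcome, as a careful person would: the job done as asked, in the order asked, and still so for the second after the job is handed in, with the robot touching nothing.
It also fails if it takes over 72 s, if anything falls off the work surface, if the arm or the gripper's body presses on something with over 40 N, if the wrist force passes 120 N, or if a joint passes its speed limit or range.

ROBOT

A 6-joint arm with a two-finger parallel gripper is mounted at the origin on the work surface. World frame = base frame: x ahead of the robot, y to its left, z up, the work surface at z = 0. Lengths are in m, angles in degrees, forces in N, time in s.
With the tool pointing down it reaches from about 0.3 to 0.75 m from the base axis. Payload 8.5 kg.
Tool frame: the origin (TCP) lies at the very end of the fingers, on their centre line; the grasp point (between the pads) lies 19 mm behind it (env.pinch_z is the distance from the TCP to the grasp point, in m); z points along the fingers, y is the line along which they close (so a half turn about z gives the same grasp; the last joint's range is limited). The gripper opens to 85 mm and grips with 20 to 120 N. Pads are 22 mm wide; open, the fingers measure 114 mm over their backs; the gripper's body (76 mm by 85 mm) begins 54 mm behind the grasp point. The pads swing forward as they close: fully open they stand 13 mm farther back than shut.
Start: joints at [-86.247, 21.807, 74.336, -0, 83.858, -12.336], TCP at [0.152, -0.528, 0.205] pointing down, gripper open.
Joint ranges: [-178.18, 178.18], [-50.72, 133.34], [12.68, 142.11], [-81.47, 261.47], [9.98, 163.14], [-165.26, 165.26]. Speed limits (degrees/s): [136.94, 136.94, 180, 180, 180, 180].

INTERFACE

Orientations are given as a 3x3 rotation matrix whose columns are the frame's x, y, z axes.
In Python, from rig import env, viewer gives the robot as it stands.
- The arm moves only by the tool drive_tool, never from a script. Its argument "series" is a list of rows, each a list of 3 entries, a list of its own where there are three numbers: the shift along the tool's x, y, z in m, then the turn about the tool's z in degrees, then the finger opening in m, from 0 to 0.0854. A call has 1 to 20 rows; each row is the pose to reach, as a shift and turn from the pose commanded when the call began, along the tool's axes at that moment; what a row does not reach only later rows make up. A row lasts 1/10 s, in which the tool goes at most 50 mm and 8.59 degrees, less where a joint would pass 70% of its speed; a pose out of reach is approached as far as the arm can. A call with a gripper value outside its range is refused whole. The fingers move at their own pace and stop on an object; "newtons" is the grip in N (left out, the last holds). Time passes only in rows, so rows that repeat a pose let the fingers close. It gives the time, the measured TCP pose, the force, the opening and the grip force at its end, in the units of the state.
- env.observe(): the state, without advancing time (a new reading comes with each control period).
- viewer.get_image(name): name is "side" or "top" or "wrist"; returns a dict with "img" (384x512x3 uint8, red, green, blue), "depth" (384x512 float32, m along the optical axis (not along the pixel's ray), 0 where there is no reading), "camera_matrix" (3x3 intrinsics, pixels), "distortion" ([k1, k2, p1, p2, k3] as OpenCV has them; the pictures are not rectified), "rvec" (rotation vector, rad) and "tvec" (3), from world to camera coordinates, as OpenCV has them. Camera axes: x right, y down, z forward; pixel columns grow to the right and rows downward; lengths in m; the calibration is good to about 2 mm. A picture is of the moment at which its call begins.
- env.close_job(): hands the job in; it is judged then, once.
The state is a dict: "time_s": time; "q": joint angles; "qvel": joint speeds; "joint_efforts": joint torques, N m; "position": TCP position; "tool_rot": TCP orientation; "ft_force": force on the tool from outside, world axes, zero at the start; "wrist_torque": the same for the moment, N m; "grip_width": finger opening in m; "gripper_force": force on a finger pad.
Only numpy, scipy, OpenCV 4.12 (cv2) and the standard library are available. Lean on these libraries where they do the work, as an engineer would, in place of code of your own. Each camera call takes 0.05 s, during which the arm holds its last target. There are 200 camera calls.

## Working session

There is one attempt and no reset: what is moved stays moved. The work goes in short steps, Python scripts to look and compute and a tool call to move; the robot and the scene stay as the last step left them, time stands still between calls to the robot, and variables do not carry over. Pictures are saved under pics/ and viewed, at most 10 in all, crops included, and the job is handed in when it is done.

Besides the shell and the picture viewer there is one more tool, called after "Emit:" as a command line: name --argument value ..., lists and objects as JSON in quotes. drive_tool: Moves the arm, as the interface text tells. Its arguments: {"type":"object","properties":{"series":{"type":"array"},"newtons":{"type":"number"}},"required":["series"]}

```bash
mkdir -p pics; ls
cat > h.py <<'E'
import numpy as np, cv2
from rig import env, viewer
def grab(n):
    d=viewer.get_image(n); R=cv2.Rodrigues(np.array(d["rvec"],float))[0]; d["R"]=R; d["t"]=np.array(d["tvec"],float).reshape(3); return d
def world(d):
    h,w=d["depth"].shape; v,u=np.mgrid[:h,:w]
    p=cv2.undistortPoints(np.stack([u.ravel(),v.ravel()],1).astype(float).reshape(-1,1,2),np.array(d["camera_matrix"],float),np.array(d["distortion"],float)).reshape(-1,2)
    z=d["depth"].ravel().astype(float); c=np.c_[p*z[:,None],z]
    W=(c-d["t"])@d["R"]; W[z==0]=np.nan
    return W.reshape(h,w,3)
E
python3 - <<'E'
from h import *
ims=[]
for n in("top","side","wrist"):
    d=grab(n); ims.append(d["img"]); np.save(n+".npy",world(d)); print(n,d["R"].T@-d["t"])
    cv2.imwrite(f"pics/{n}0.png",d["img"][:,:,::-1])
s=env.observe(); print({k:s[k] for k in("time_s","position","tool_rot","ft_force","grip_width")})
E
```

```text
pics
top [0.35212008 0.00842439 1.28024096]
side [0.28976441 0.61492826 0.79358615]
wrist [ 0.2302454  -0.50506807  0.37341732]
{'time_s': 0.15, 'position': array([ 0.1523871 , -0.52817913,  0.204759  ]), 'tool_rot': array([[ 9.60840897e-01,  2.77100625e-01, -1.17058387e-04],
       [ 2.77100575e-01, -9.60840242e-01,  1.14043658e-03],
       [ 2.03541281e-04, -1.12821505e-03, -9.99999343e-01]]), 'ft_force': array([ 0.05940638,  0.35487601, -1.44297028]), 'grip_width': 0.08560118228605453}
```

View pics/top0.png

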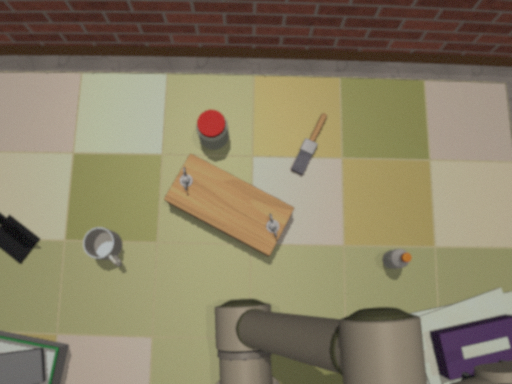

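View pics/side0.png

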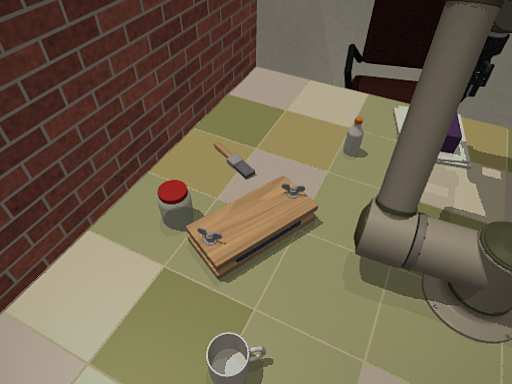

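The top view shows the press with its centre near (230,203), nuts at (186,181) and (272,226), the jar at (212,130), the brush at (310,145), the mug at (100,242) and the glue at (398,258). The side view agrees. Next I'll measure the board and nuts from depth.

Run:
```python
from h import *
for n in("top","side"):
    W=np.load(n+".npy"); P=W.reshape(-1,3); P=P[~np.isnan(P).any(1)]
    m=(abs(P[:,2]-.07)<.006)&(P[:,0]>.25)&(P[:,0]<.7)&(P[:,1]>-.2)&(P[:,1]<.3)
    im=P[m]; 
    # keep main cluster near median
    c=np.median(im[:,:2],0); im=im[np.linalg.norm(im[:,:2]-c,axis=1)<.19]
    r=cv2.minAreaRect((im[:,:2]*1000).astype(np.float32)); print(n,r,np.median(im[:,2]))
    m=(P[:,2]>.079)&(P[:,2]<.125)&(np.linalg.norm(P[:,:2]-np.array(r[0])/1000,axis=1)<.175)
    q=P[m]; 
    u=q[:,1]>r[0][1]/1000
    for g in(q[u],q[~u]):
        print(len(g),np.median(g,0).round(4),g.min(0).round(3),g.max(0).round(3))
        g=g[np.linalg.norm(g[:,:2]-np.median(g[:,:2],0),axis=1)<.04]
        e,v=np.linalg.eigh(np.cov(g[:,:2].T)); print('   wing dir',np.degrees(np.arctan2(v[1,1],v[0,1])).round(1),np.sqrt(e), g.mean(0).round(4))
W=np.load("top.npy")
for n,(u,v) in dict(jar=(212,122),mug=(100,232)).items(): print(n,W[v,u])
import cv2
a=cv2.imread("pics/top0.png")[140:270,150:310]; cv2.imwrite("pics/c1.png",cv2.resize(a,None,fx=4.5,fy=4.5,interpolation=3))
```

```text
top ((554.8779296875, 63.14470672607422), (330.65509033203125, 150.4107666015625), 63.08255386352539) 0.0687555271334008
87 [0.6146 0.183  0.0938] [0.584 0.173 0.079] [0.645 0.192 0.109]
   wing dir -173.0 [0.00411776 0.01543949] [0.6156 0.1825 0.095 ]
84 [ 0.4934 -0.0574  0.0921] [ 0.463 -0.072  0.079] [ 0.522 -0.048  0.107]
   wing dir -164.0 [0.00412932 0.01498963] [ 0.4927 -0.0574  0.0938]
side ((556.031494140625, 64.48715209960938), (330.59478759765625, 153.30291748046875), 62.74992370605469) 0.06923682320490687
163 [0.6147 0.1873 0.0928] [0.585 0.176 0.079] [0.648 0.196 0.108]
   wing dir -173.1 [0.00306983 0.01729764] [0.6155 0.1869 0.0934]
147 [ 0.4932 -0.0521  0.0922] [ 0.464 -0.065  0.079] [ 0.525 -0.043  0.107]
   wing dir -163.7 [0.003065 0.017538] [ 0.4941 -0.0534  0.0929]
jar [0.7695148  0.11314179 0.117503  ]
mug [0.47208379 0.42584419 0.02276981]
```

View pics/c1.png

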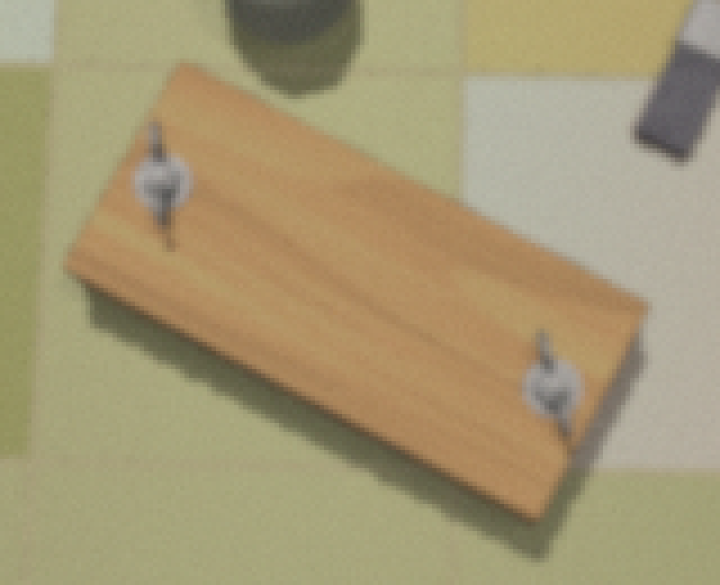

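The crop shows both nuts on the pale board. Nut 1 is at crop (162,185) with wings at about 7° in world, and nut 2 is at (553,388) with wings at about 16°. In world the bolts are near (0.6155,0.185) and (0.494,-0.055), the spacing fits 270 mm, and the board measures 330x150 as given. I'll move near nut 2 for a close look.

Emit:
drive_tool --series '[[[0.395,-0.36,0],0,0],[[0.395,-0.36,0],0,0],[[0.395,-0.36,0],0,0],[[0.395,-0.36,0],0,0],[[0.395,-0.36,0],0,0],[[0.395,-0.36,0],0,0],[[0.395,-0.36,0],0,0],[[0.395,-0.36,0],0,0],[[0.395,-0.36,0],0,0],[[0.395,-0.36,0],0,0],[[0.395,-0.36,0],0,0],[[0.395,-0.36,0],0,0],[[0.395,-0.36,0],0,0],[[0.395,-0.36,0],0,0],[[0.395,-0.36,0],0,0],[[0.395,-0.36,0],0,0],[[0.395,-0.36,0],0,0],[[0.395,-0.36,0],0,0]]'

```text
time_s: 1.95
position: [0.4321, -0.0734, 0.2052]
tool_rot: [[0.961, 0.276, 0.0], [0.276, -0.961, -0.0], [-0.0, 0.0, -1.0]]
ft_force: [0.9, -0.3, -0.2]
grip_width: 0.0001
gripper_force: 0.0
```

```bash
cat > look.py <<'E'
from h import *
import sys
def look(name,c0,crop=None):
    d=grab("wrist"); W=world(d); P=W.reshape(-1,3)
    s=env.observe(); print("t",round(s["time_s"],2),"pos",s["position"].round(4),"F",np.round(s["ft_force"],2))
    r=np.linalg.norm(P[:,:2]-c0,axis=1)
    b=P[(r>.04)&(r<.07)&(abs(P[:,2]-.07)<.006)]; 
    A=np.c_[b[:,:2],np.ones(len(b))]
    k=np.linalg.lstsq(A,b[:,2],rcond=None)[0] if len(b)>50 else np.array([0,0,.07])
    h=P[:,2]-P[:,:2]@k[:2]-k[2]
    g=(r<.04)&(h>.018)&(h<.045); Q=P[g]; hh=h[g]
    if len(Q)<10: print("few"); return d
    e,v=np.linalg.eigh(np.cov(Q[:,:2].T))
    rect=cv2.minAreaRect((Q[:,:2]*1000).astype(np.float32))
    print("n",len(Q),"board",len(b),k.round(4),"ctr",Q.mean(0).round(4),"rect",np.round(rect[0],1),np.round(rect[1],1),"dir",np.degrees(np.arctan2(v[1,1],v[0,1])).round(1)%180,"top above board",np.percentile(hh,[90,95,98,100]).round(4))
    return d
if __name__=="__main__":
    d=look(sys.argv[1],np.array([float(sys.argv[2]),float(sys.argv[3])]))
    cv2.imwrite(f"pics/{sys.argv[1]}.png",d["img"][:,:,::-1])
    c=d["R"].T@-d["t"]; print("cam",c.round(3),"fwd",d["R"][2].round(3),"K",d["camera_matrix"][0][0])
E
python3 look.py w1 0.494 -0.055
```

```text
t 2.0 pos [ 0.4321 -0.0733  0.2053] F [ 0.36  1.03 -0.45]
n 412 board 6647 [0.001  0.0003 0.0695] ctr [ 0.4953 -0.0571  0.0989] rect [494.5 -57.1] [64.4 15.3] dir 16.19999999999999 top above board [0.0361 0.0365 0.037  0.038 ]
cam [ 0.51  -0.05   0.374] fwd [-0.304 -0.088 -0.949] K 272.19082202061156
```

View pics/w1.png

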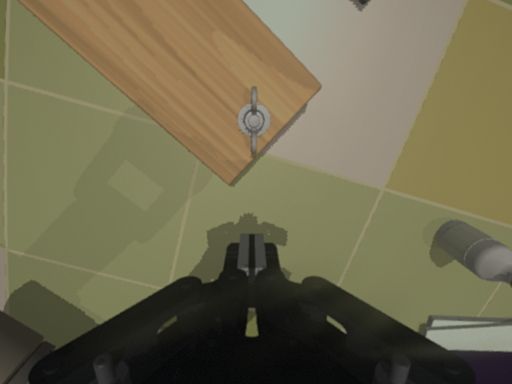

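The wrist view shows nut 2 at (254,120) with its wings vertical in the image, i.e. along tool x. The closed fingertip is at (252,250), and its tip is about 16 mm thick. I'll estimate the remaining lift from the hub-top plane relative to the washer and board.

```bash
cat > lift.py <<'E'
from h import *
import sys
c=np.array([float(sys.argv[1]),float(sys.argv[2])]); th=np.radians(float(sys.argv[3])); acc={}
for i in range(4):
    P=world(grab("wrist")).reshape(-1,3); P=P[~np.isnan(P[:,2])]; r=np.linalg.norm(P[:,:2]-c,axis=1)
    b=P[(r>.025)&(r<.06)&(abs(P[:,2]-.07)<.006)]; k=np.linalg.lstsq(np.c_[b[:,:2],np.ones(len(b))],b[:,2],rcond=None)[0]
    h=P[:,2]-P[:,:2]@k[:2]-k[2]; pw=(P[:,:2]-c)@[-np.sin(th),np.cos(th)]; al=(P[:,:2]-c)@[np.cos(th),np.sin(th)]
    off=abs(pw)>.0045
    for n,m in dict(bolt=r<.004,hub=off&(r>.0065)&(r<.0105),washer=off&(r>.0135)&(r<.017),wingtop=(abs(pw)<.004)&(abs(abs(al)-.021)<.004)&(h>.03)).items():
        acc.setdefault(n,[]).append(h[m])
for n,v in acc.items():
    v=np.concatenate(v)*1000; print(n,len(v)//4,np.percentile(v,[10,25,50,75,90]).round(2))
print(env.observe()["time_s"])
E
python3 lift.py .4945 -.057 16.2
```

```text
bolt 51 [22.73 23.15 23.59 24.03 24.56]
hub 133 [12.36 16.3  17.27 17.84 18.33]
washer 244 [1.68 2.14 2.65 3.15 3.58]
wingtop 86 [34.99 35.47 35.91 36.44 36.83]
2.2
```

```bash
cat > arc.py <<'E'
# arc.py cx cy psi0 psi1 step : tool shifts (x,y) to follow wing at tool-clockwise angle psi (from tool +x)
from h import *
import sys
cx,cy,a,b,st=map(float,sys.argv[1:6]); gap=float(sys.argv[6]) if len(sys.argv)>6 else 0
s=env.observe(); R=s["tool_rot"]; d=R.T@(np.array([cx,cy,s["position"][2]])-s["position"]); print("nut in tool",d.round(4))
for p in np.arange(a,b+.1,st):
    t=np.radians(p); u=np.array([np.cos(t),np.sin(t)]); n=np.array([-u[1],u[0]])
    q=d[:2]+.020*u-(.011*abs(n[0])+.008*abs(n[1])+.0025+gap)*n
    print(round(p,1),q.round(4))
E
python3 arc.py .4945 -.057 180 270 10
```

```text
nut in tool [0.0643 0.0018 0.    ]
180.0 [0.0443 0.0123]
190.0 [0.0425 0.0104]
200.0 [0.0408 0.0079]
210.0 [0.0396 0.0047]
220.0 [0.0389 0.001 ]
230.0 [ 0.0392 -0.0032]
240.0 [ 0.0405 -0.0075]
250.0 [ 0.0429 -0.0117]
260.0 [ 0.0464 -0.0153]
270.0 [ 0.0508 -0.0182]
```

Emit:
drive_tool --series '[[[0.044,0.018,0],0,0],[[0.044,0.018,0.02],0,0],[[0.044,0.018,0.06],0,0],[[0.044,0.018,0.09],0,0],[[0.044,0.018,0.107],0,0],[[0.044,0.018,0.107],0,0],[[0.044,0.015,0.107],0,0],[[0.044,0.012,0.107],0,0],[[0.0425,0.0105,0.107],0,0],[[0.041,0.008,0.107],0,0],[[0.0395,0.0045,0.107],0,0],[[0.039,0.001,0.107],0,0],[[0.039,-0.003,0.107],0,0],[[0.0405,-0.0075,0.107],0,0],[[0.0405,-0.0075,0.107],0,0]]'

```text
time_s: 3.7
position: [0.469, -0.054, 0.0983]
tool_rot: [[0.961, 0.278, 0.0], [0.278, -0.961, 0.0], [0.0, -0.0, -1.0]]
ft_force: [-1.3, 0.6, 0.1]
grip_width: 0.0
gripper_force: 0.0
```

```bash
python3 look.py w2 0.4945 -0.057; python3 lift.py .4945 -.057 -44
```

```text
t 3.75 pos [ 0.4691 -0.0543  0.0982] F [ 0.22 -0.21  0.14]
n 957 board 12348 [-0.0001 -0.0005  0.07  ] ctr [ 0.4964 -0.0564  0.0987] rect [494.9 -57.2] [62.5 17.5] dir 15.900000000000006 top above board [0.0359 0.0363 0.0367 0.0378]
cam [ 0.547 -0.031  0.267] fwd [-0.303 -0.089 -0.949] K 272.19082202061156
bolt 160 [ 22.95  23.38  24.   149.5  151.43]
hub 2679 [ 25.23 125.88 135.03 141.51 147.12]
washer 2424 [  2.81  68.27 108.41 138.1  142.75]
wingtop 2252 [ 98.19 107.16 127.97 138.63 143.  ]
3.95
```

View pics/w2.png

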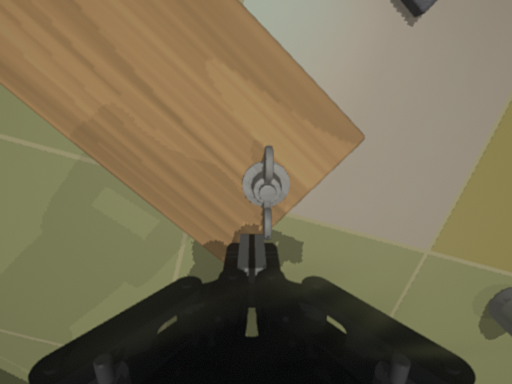

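The picture shows the wing unturned: it is at column 268 and ends at row 237, while the fingertip is just left of it at (252,237-270). The finger passed by without touching, so I'm checking where the fingertip really is.

Run:
```python
from h import *
d=grab("wrist"); W=world(d); s=env.observe(); R=s["tool_rot"]; p=s["position"]; print(s["time_s"],p)
pr=lambda X:cv2.projectPoints(np.array(X,float),np.array(d["rvec"],float),np.array(d["tvec"],float),np.array(d["camera_matrix"],float),np.array(d["distortion"],float))[0].reshape(-1,2).round(1)
loc=np.array([[0,0,0],[.011,0,0],[-.011,0,0],[0,.008,0],[0,-.008,0]]); print(pr(p+loc@R.T))
T=(W-p)@R
for v in range(228,276,4): print(v,[tuple((T[v,u]*1000).round(0)) for u in (238,246,252,258,264)])
print("wing tip rows",[ (v,(T[v,267]*1000).round(0)) for v in(150,200,215,225,232,236)])
```

```text
4.0 [ 0.46906392 -0.05480473  0.09819872]
[[252.4 228. ]
 [252.4 213.1]
 [252.4 242.3]
 [264.1 228. ]
 [240.7 228. ]]
228 [(np.float64(-13.0), np.float64(-11.0), np.float64(28.0)), (np.float64(-14.0), np.float64(-5.0), np.float64(29.0)), (np.float64(-14.0), np.float64(-0.0), np.float64(29.0)), (np.float64(-14.0), np.float64(5.0), np.float64(28.0)), (np.float64(4.0), np.float64(8.0), np.float64(-7.0))]
232 [(np.float64(-17.0), np.float64(-11.0), np.float64(28.0)), (np.float64(-17.0), np.float64(-5.0), np.float64(28.0)), (np.float64(-17.0), np.float64(-0.0), np.float64(28.0)), (np.float64(-17.0), np.float64(5.0), np.float64(29.0)), (np.float64(1.0), np.float64(8.0), np.float64(-7.0))]
236 [(np.float64(-21.0), np.float64(-11.0), np.float64(28.0)), (np.float64(11.0), np.float64(-4.0), np.float64(-33.0)), (np.float64(11.0), np.float64(-0.0), np.float64(-33.0)), (np.float64(11.0), np.float64(3.0), np.float64(-32.0)), (np.float64(-2.0), np.float64(8.0), np.float64(-7.0))]
240 [(np.float64(-24.0), np.float64(-11.0), np.float64(29.0)), (np.float64(11.0), np.float64(-4.0), np.float64(-37.0)), 
[... 1969 characters left out ...]
11.0), np.float64(-3.0), np.float64(-63.0)), (np.float64(11.0), np.float64(-0.0), np.float64(-63.0)), (np.float64(11.0), np.float64(2.0), np.float64(-63.0)), (np.float64(12.0), np.float64(5.0), np.float64(-66.0))]
272 [(np.float64(13.0), np.float64(-6.0), np.float64(-70.0)), (np.float64(8.0), np.float64(-3.0), np.float64(-63.0)), (np.float64(9.0), np.float64(-0.0), np.float64(-64.0)), (np.float64(12.0), np.float64(2.0), np.float64(-69.0)), (np.float64(12.0), np.float64(5.0), np.float64(-68.0))]
wing tip rows [(150, array([54.,  9., -3.])), (200, array([19., 10.,  4.])), (215, array([11., 10., -4.])), (225, array([ 6.,  9., -7.])), (232, array([ 1.,  9., -9.])), (236, array([-2., 10., -8.]))]
```

Run:
```python
from h import *
s=env.observe(); R=s["tool_rot"]; p=s["position"]
for n in("side","top"):
    d=grab(n); T=(world(d).reshape(-1,3)-p)@R*1000; 
    m=(abs(T[:,0])<16)&(abs(T[:,1])<14)&(T[:,2]<22)&(T[:,2]>-90)
    print(n,m.sum(),"\n",np.c_[np.histogram(T[m,2],np.arange(-90,25,5))[0],np.arange(-90,20,5)].T)
    q=T[m&(T[:,2]<-12)]; print(q.min(0).round(),q.max(0).round())
    if n=="side":
        pr=cv2.projectPoints(p[None],np.array(d["rvec"],float),np.array(d["tvec"],float),np.array(d["camera_matrix"],float),np.array(d["distortion"],float))[0].ravel(); print(pr); u,v=pr.astype(int)
        a=d["img"][max(v-70,0):v+40,max(u-70,0):u+70,::-1]; cv2.imwrite("pics/s2.png",cv2.resize(a,None,fx=5,fy=5,interpolation=3))
```

```text
side 88 
 [[  0   0   0   0   0   0   0   2   8   4   4   9   3   2   0   0  10   9
   10  15   6   3]
 [-90 -85 -80 -75 -70 -65 -60 -55 -50 -45 -40 -35 -30 -25 -20 -15 -10  -5
    0   5  10  15]]
[-10. -14. -53.] [ 12.  -6. -25.]
[301.44899519 189.62597471]
top 0 
 [[  0   0   0   0   0   0   0   0   0   0   0   0   0   0   0   0   0   0
    0   0   0   0]
 [-90 -85 -80 -75 -70 -65 -60 -55 -50 -45 -40 -35 -30 -25 -20 -15 -10  -5
    0   5  10  15]]Traceback (most recent call last):
  File "<stdin>", line 7, in <module>
    return umr_minimum(a, axis, None, out, keepdims, initial, where)
ValueError: zero-size array to reduction operation minimum which has no identity
```

View pics/s2.png

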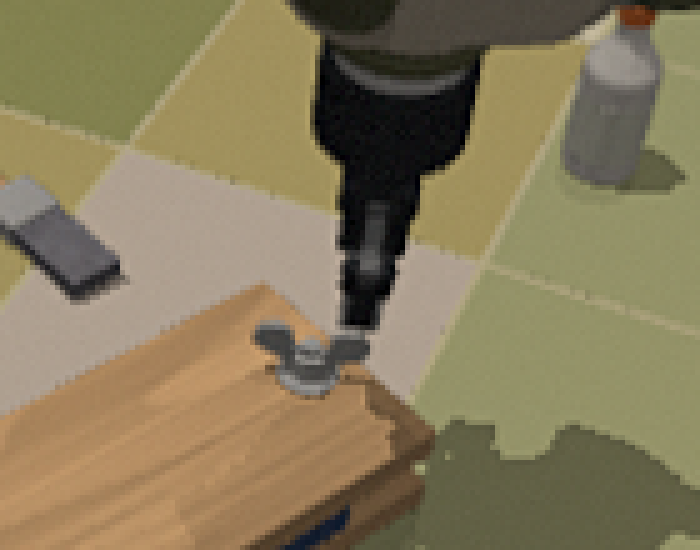

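The side crop confirms it: the fingertip ends above the wing at crop (358,328). From the depth readings the real tip lies about 29-30 mm behind the reported TCP. I'll work with a tip offset of -29 mm, which means a TCP z of about 0.067.

Emit:
drive_tool --series '[[[0.004,0.026,0],0,0],[[0.004,0.026,0],0,0],[[0.004,0.026,0.01],0,0],[[0.004,0.026,0.02],0,0],[[0.004,0.026,0.027],0,0],[[0.004,0.026,0.031],0,0],[[0.004,0.026,0.031],0,0]]'

```text
time_s: 4.8
position: [0.4798, -0.0783, 0.0666]
tool_rot: [[0.961, 0.277, -0.001], [0.277, -0.961, 0.0], [-0.001, -0.001, -1.0]]
ft_force: [0.5, -1.3, -0.2]
grip_width: 0.0
gripper_force: 0.1
```

```bash
sed -i 's/off=abs(pw)>.0045/off=abs(pw)>.0045; h=np.where(h>.045,np.nan,h)/; s/np.percentile(v/np.nanpercentile(v/' lift.py; python3 look.py w3 0.4945 -0.057; python3 lift.py .4945 -.057 16;python3 arc.py .4947 -.057 180 280 10
python3 - <<'E'
from h import *
T=lambda:0
s=env.observe(); d=grab("wrist"); W=(world(d)-s["position"])@s["tool_rot"]*1000
for v in range(226,244,2): print(v,W[v,252].round(1),W[v,246].round(1))
side=grab("side"); W=(world(side).reshape(-1,3)-s["position"])@s["tool_rot"]*1000
E
```

```text
t 4.85 pos [ 0.4799 -0.0783  0.067 ] F [-0.33 -0.15  0.57]
n 2086 board 16996 [ 0.0013 -0.0007  0.0693] ctr [ 0.4951 -0.0635  0.1015] rect [496.9 -57.6] [54.3 35.9] dir 33.69999999999999 top above board [0.041  0.0431 0.0441 0.045 ]
cam [ 0.558 -0.055  0.235] fwd [-0.305 -0.088 -0.948] K 272.19082202061156
bolt 1570 [22.85 23.18 23.59 23.93 24.35]
hub 1966 [10.68 14.56 17.05 17.66 18.08]
washer 2738 [ 1.94  2.37  2.92 32.59 40.26]
wingtop 249 [34.54 35.21 35.72 36.29 36.73]
5.05
nut in tool [ 0.0199 -0.0166  0.    ]
180.0 [-0.0001 -0.0061]
190.0 [-0.0019 -0.008 ]
200.0 [-0.0036 -0.0105]
210.0 [-0.0049 -0.0137]
220.0 [-0.0055 -0.0174]
230.0 [-0.0052 -0.0216]
240.0 [-0.0039 -0.0259]
250.0 [-0.0015 -0.03  ]
260.0 [ 0.002  -0.0337]
270.0 [ 0.0064 -0.0366]
280.0 [ 0.0089 -0.0388]
226 [ 2.6 -0.2 -2.4] [ 2.7 -4.2 -2.7]
228 [ 1.6 -0.2 -3.3] [ 0.9 -4.3 -2.1]
230 [-0.5 -0.2 -2.1] [-0.7 -4.3 -1.8]
232 [-1.9 -0.2 -2.4] [-1.8 -4.3 -2.5]
234 [ 10.1  -0.3 -28.9] [ 10.5  -3.7 -29.6]
236 [ 10.7  -0.3 -32.4] [ 10.8  -3.7 -32.7]
238 [ 10.7  -0.3 -34.9] [ 11.6  -3.6 -36.5]
240 [ 10.6  -0.3 -37. ] [ 10.4  -3.6 -36.7]
242 [ 10.3  -0.3 -38.7] [nan nan nan]
```

Tip offset is confirmed at about -29 mm. I'll make the first stroke of about 60°.

Emit:
drive_tool --series '[[[0,-0.006,0],0,0],[[-0.002,-0.008,0],0,0],[[-0.0035,-0.0105,0],0,0],[[-0.005,-0.0135,0],0,0],[[-0.0055,-0.0175,0],0,0],[[-0.005,-0.0215,0],0,0],[[-0.004,-0.026,0],0,0],[[-0.004,-0.026,0],0,0]]'

```text
time_s: 5.95
position: [0.4687, -0.0539, 0.0672]
tool_rot: [[0.961, 0.278, -0.001], [0.278, -0.961, 0.0], [-0.0, -0.001, -1.0]]
ft_force: [-0.2, -0.9, -0.7]
grip_width: -0.0001
gripper_force: 0.2
```

```bash
cat > wing.py <<'E'
# wing.py cx cy : wing angle from upper-lobe points (fingertip excluded), force readings
from h import *
import sys
c=np.array([float(sys.argv[1]),float(sys.argv[2])]); F=[]
for i in range(3):
    d=grab("wrist"); s=env.observe(); F.append(s["ft_force"]); P=world(d).reshape(-1,3)
    T=(P-s["position"])@s["tool_rot"]; fin=(abs(T[:,0])<.014)&(abs(T[:,1])<.013)&(T[:,2]<-.027)
    r=np.linalg.norm(P[:,:2]-c,axis=1); Q=P[(r<.035)&(r>.013)&(P[:,2]>.092)&(P[:,2]<.1085)&~fin]
a=np.arctan2(Q[:,1]-c[1],Q[:,0]-c[0]); z=np.exp(2j*a).mean()
yaw=np.degrees(np.arctan2(s["tool_rot"][1,0],s["tool_rot"][0,0])); th=np.degrees(np.angle(z))/2
print("n",len(Q),"coh",abs(z).round(3),"wing deg",th.round(1)%180,"psi",(yaw-th)%180,"F",np.mean(F,0).round(2),"top",np.percentile(Q[:,2],[80,95]).round(4),"t",s["time_s"],"pos",s["position"].round(4))
if len(sys.argv)>3: cv2.imwrite("pics/"+sys.argv[3]+".png",d["img"][:,:,::-1])
E
python3 wing.py .4947 -.057 w4; python3 arc.py .4947 -.057 240 340 10
```

```text
n 983 coh 0.986 wing deg 135.8 psi 60.25183000893638 F [ 0.69 -0.15  0.42] top [0.105  0.1061] t 6.1 pos [ 0.469  -0.0545  0.0672]
nut in tool [ 0.024   0.0096 -0.    ]
240.0 [0.0001 0.0002]
250.0 [ 0.0025 -0.0039]
260.0 [ 0.006  -0.0076]
270.0 [ 0.0105 -0.0104]
280.0 [ 0.0129 -0.0127]
290.0 [ 0.0162 -0.0146]
300.0 [ 0.0201 -0.0158]
310.0 [ 0.0245 -0.0161]
320.0 [ 0.0292 -0.0153]
330.0 [ 0.0338 -0.0134]
340.0 [ 0.038  -0.0102]
```

View pics/w4.png

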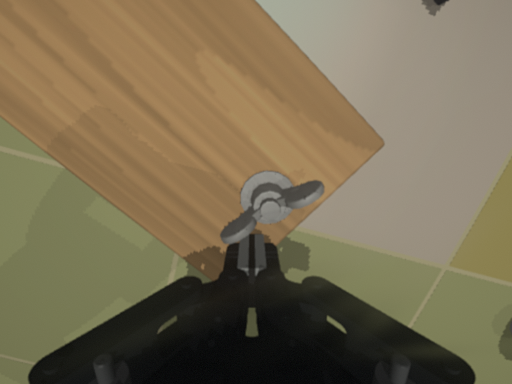

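The stroke works: the wing now runs from (235,232) to (320,190) in the image, and its angle follows the model (ψ=240°). I'll continue carefully in small strokes with force checks.

Emit:
drive_tool --series '[[[0.0015,-0.002,0],0,0],[[0.0025,-0.004,0],0,0],[[0.004,-0.006,0],0,0],[[0.006,-0.0075,0],0,0],[[0.006,-0.0075,0],0,0]]'

```text
time_s: 6.6
position: [0.4728, -0.0454, 0.0672]
tool_rot: [[0.961, 0.277, -0.0], [0.277, -0.961, 0.0], [0.0, -0.0, -1.0]]
ft_force: [-0.2, -0.7, -0.3]
grip_width: 0.0002
gripper_force: 0.1
```

```bash
python3 wing.py .4947 -.057; python3 arc.py .4947 -.057 255 300 5
```

```text
n 1037 coh 0.986 wing deg 115.0 psi 81.06691166292228 F [ 0.04 -0.2   0.12] top [0.1049 0.1061] t 6.75 pos [ 0.4728 -0.0456  0.0672]
nut in tool [0.0179 0.017  0.    ]
255.0 [-0.0019  0.0016]
260.0 [-0.0001 -0.0001]
265.0 [ 0.0021 -0.0017]
270.0 [ 0.0044 -0.003 ]
275.0 [ 0.0056 -0.0042]
280.0 [ 0.0069 -0.0053]
285.0 [ 0.0084 -0.0063]
290.0 [ 0.0101 -0.0071]
295.0 [ 0.012  -0.0078]
300.0 [ 0.014  -0.0083]
```

Emit:
drive_tool --series '[[[0.002,-0.0015,0],0,0],[[0.0045,-0.003,0],0,0],[[0.0045,-0.003,0],0,0]]'

```text
time_s: 7.05
position: [0.4764, -0.0415, 0.0672]
tool_rot: [[0.961, 0.277, -0.0], [0.277, -0.961, 0.0], [-0.0, -0.0, -1.0]]
ft_force: [-0.2, -0.1, 0.6]
grip_width: 0.0002
gripper_force: 0.2
```

```bash
python3 wing.py .4947 -.057; python3 arc.py .4947 -.057 270 300 5
```

```text
n 968 coh 0.986 wing deg 103.6 psi 92.4686156745768 F [-0.13  0.14 -0.13] top [0.1047 0.106 ] t 7.2 pos [ 0.4763 -0.0416  0.0672]
nut in tool [0.0134 0.0199 0.    ]
270.0 [-0.0001 -0.0001]
275.0 [ 0.001  -0.0012]
280.0 [ 0.0024 -0.0023]
285.0 [ 0.0039 -0.0033]
290.0 [ 0.0056 -0.0042]
295.0 [ 0.0075 -0.0049]
300.0 [ 0.0095 -0.0054]
```

Emit:
drive_tool --series '[[[0.001,-0.001,0],0,0],[[0.0025,-0.0025,0],0,0],[[0.0025,-0.0025,0],0,0]]'

```text
time_s: 7.5
position: [0.4779, -0.0384, 0.0672]
tool_rot: [[0.961, 0.277, -0.0], [0.277, -0.961, 0.0], [-0.0, -0.0, -1.0]]
ft_force: [0.2, -1.5, -0.1]
grip_width: -0.0005
gripper_force: 0.6
```

```bash
python3 wing.py .4947 -.057; python3 arc.py .4947 -.057 280 310 5
```

```text
n 939 coh 0.987 wing deg 96.5 psi 99.58340410956114 F [-0.92 -1.2   0.41] top [0.1046 0.1057] t 7.65 pos [ 0.4779 -0.0384  0.0672]
nut in tool [ 0.011   0.0225 -0.    ]
280.0 [0.     0.0003]
285.0 [ 0.0015 -0.0007]
290.0 [ 0.0032 -0.0016]
295.0 [ 0.0051 -0.0023]
300.0 [ 0.0072 -0.0028]
305.0 [ 0.0093 -0.0031]
310.0 [ 0.0116 -0.0031]
```

Emit:
drive_tool --series '[[[0.0015,-0.001,0],0,0],[[0.003,-0.002,0],0,0],[[0.003,-0.002,0],0,0]]'

```text
time_s: 7.95
position: [0.4804, -0.0356, 0.0672]
tool_rot: [[0.961, 0.277, 0.0], [0.277, -0.961, 0.0], [0.0, -0.0, -1.0]]
ft_force: [-0.7, -0.5, 1.1]
grip_width: -0.0001
gripper_force: 0.5
```

```bash
python3 wing.py .4947 -.057; python3 arc.py .4947 -.057 290 310 5
```

```text
n 894 coh 0.985 wing deg 88.5 psi 107.61446150377813 F [-0.62  0.03  0.36] top [0.1047 0.1058] t 8.1 pos [ 0.4803 -0.0357  0.0672]
nut in tool [0.0079 0.0244 0.    ]
290.0 [0.0001 0.0003]
295.0 [ 0.002  -0.0004]
300.0 [ 0.004  -0.0009]
305.0 [ 0.0062 -0.0012]
310.0 [ 0.0084 -0.0012]
```

Emit:
drive_tool --series '[[[0.0015,-0.0005,0],0,0],[[0.0035,-0.001,0],0,0],[[0.0035,-0.001,0],0,0]]'

```text
time_s: 8.4
position: [0.4835, -0.0338, 0.0672]
tool_rot: [[0.961, 0.277, 0.0], [0.277, -0.961, 0.0], [0.0, 0.0, -1.0]]
ft_force: [-1.7, 0.4, -1.0]
grip_width: 0.0
gripper_force: 0.4
```

```bash
python3 wing.py .4947 -.057; python3 arc.py .4947 -.057 295 320 5
```

```text
n 826 coh 0.985 wing deg 80.0 psi 116.0511594067566 F [-0.48 -0.04  0.4 ] top [0.1046 0.1057] t 8.55 pos [ 0.4835 -0.0338  0.0673]
nut in tool [0.0044 0.0254 0.    ]
295.0 [-0.0016  0.0005]
300.0 [0.0005 0.    ]
305.0 [ 0.0026 -0.0002]
310.0 [ 0.0049 -0.0003]
315.0 [ 0.0072 -0.    ]
320.0 [0.0096 0.0005]
```

Emit:
drive_tool --series '[[[0.0015,0,0],0,0],[[0.0035,-0.0005,0],0,0],[[0.0035,-0.0005,0],0,0]]'

```text
time_s: 8.85
position: [0.4867, -0.0323, 0.0672]
tool_rot: [[0.961, 0.277, 0.0], [0.277, -0.961, 0.0], [0.0, -0.0, -1.0]]
ft_force: [-0.6, -0.1, 0.5]
grip_width: 0.0001
gripper_force: 0.4
```

```bash
python3 wing.py .4947 -.057; python3 arc.py .4947 -.057 305 330 5
```

```text
n 747 coh 0.984 wing deg 72.6 psi 123.44104955818457 F [-1.15 -0.06  0.09] top [0.1044 0.1057] t 9.0 pos [ 0.4866 -0.0324  0.0672]
nut in tool [0.0009 0.0259 0.    ]
305.0 [-0.0008  0.0003]
310.0 [0.0015 0.0003]
315.0 [0.0038 0.0005]
320.0 [0.0061 0.001 ]
325.0 [0.0085 0.0019]
330.0 [0.0108 0.003 ]
```

Emit:
drive_tool --series '[[[0.002,0,0],0,0],[[0.004,0.0005,0],0,0],[[0.004,0.0005,0],0,0]]'

```text
time_s: 9.3
position: [0.4907, -0.0318, 0.0672]
tool_rot: [[0.961, 0.277, -0.0], [0.277, -0.961, 0.0], [0.0, -0.0, -1.0]]
ft_force: [-1.1, -0.4, 0.4]
grip_width: 0.0
gripper_force: 0.7
```

```bash
python3 wing.py .4947 -.057; python3 arc.py .4947 -.057 315 340 5
```

```text
n 481 coh 0.982 wing deg 59.6 psi 136.4761085460087 F [-0.63 -0.   -0.04] top [0.1036 0.1051] t 9.45 pos [ 0.4906 -0.0318  0.0672]
nut in tool [-0.0031  0.0254  0.    ]
315.0 [-0.0002 -0.0001]
320.0 [0.0022 0.0005]
325.0 [0.0045 0.0013]
330.0 [0.0068 0.0024]
335.0 [0.009  0.0039]
340.0 [0.011  0.0056]
```

Emit:
drive_tool --series '[[[0.002,0.0005,0],0,0],[[0.004,0.001,0],0,0],[[0.004,0.001,0],0,0]]'

```text
time_s: 9.75
position: [0.4949, -0.0316, 0.0672]
tool_rot: [[0.961, 0.277, 0.0], [0.277, -0.961, 0.0], [0.0, -0.0, -1.0]]
ft_force: [-0.4, 0.9, 0.0]
grip_width: 0.0
gripper_force: 0.6
```

```bash
python3 wing.py .4947 -.057; python3 arc.py .4947 -.057 325 350 5
```

```text
n 369 coh 0.99 wing deg 46.7 psi 149.4250988805615 F [-1.31  0.45  0.01] top [0.1044 0.1056] t 9.9 pos [ 0.4948 -0.0316  0.0672]
nut in tool [-0.0071  0.0244 -0.    ]
325.0 [0.0005 0.0003]
330.0 [0.0028 0.0015]
335.0 [0.0049 0.0029]
340.0 [0.007  0.0046]
345.0 [0.0088 0.0066]
350.0 [0.0105 0.0088]
```

Emit:
drive_tool --series '[[[0.002,0.001,0],0,0],[[0.004,0.0025,0],0,0],[[0.004,0.0025,0],0,0]]'

```text
time_s: 10.2
position: [0.4996, -0.0331, 0.0672]
tool_rot: [[0.961, 0.277, 0.0], [0.277, -0.961, -0.0], [0.0, 0.0, -1.0]]
ft_force: [-1.0, 1.4, 0.3]
grip_width: 0.0
gripper_force: 0.4
```

```bash
python3 wing.py .4947 -.057; python3 arc.py .4947 -.057 330 360 5
```

```text
n 325 coh 0.991 wing deg 34.8 psi 161.31176920744358 F [-0.53  0.51 -0.16] top [0.1049 0.1057] t 10.35 pos [ 0.4994 -0.033   0.0673]
nut in tool [-0.0112  0.0217  0.    ]
330.0 [-0.0013 -0.0012]
335.0 [0.0009 0.0002]
340.0 [0.0029 0.002 ]
345.0 [0.0048 0.0039]
350.0 [0.0064 0.0062]
355.0 [0.0078 0.0086]
360.0 [0.0088 0.0112]
```

Emit:
drive_tool --series '[[[0.002,0.001,0],0,0],[[0.0035,0.0025,0],0,0],[[0.0035,0.0025,0],0,0]]'

```text
time_s: 10.65
position: [0.5035, -0.0345, 0.0672]
tool_rot: [[0.961, 0.277, 0.0], [0.277, -0.961, 0.0], [0.0, 0.0, -1.0]]
ft_force: [-1.4, 1.1, 0.4]
grip_width: 0.0
gripper_force: 0.4
```

```bash
python3 wing.py .4947 -.057; python3 arc.py .4947 -.057 340 370 5
```

```text
n 286 coh 0.993 wing deg 26.3 psi 169.81429455099865 F [-1.05  0.73 -0.26] top [0.1051 0.1058] t 10.8 pos [ 0.5034 -0.0344  0.0673]
nut in tool [-0.0146  0.0193 -0.    ]
340.0 [-0.0005 -0.0005]
345.0 [0.0013 0.0015]
350.0 [0.003  0.0037]
355.0 [0.0043 0.0061]
360.0 [0.0054 0.0088]
365.0 [0.0063 0.0096]
370.0 [0.0072 0.0106]
```

Emit:
drive_tool --series '[[[0.0015,0.0015,0],0,0],[[0.003,0.0035,0],0,0],[[0.003,0.0035,0],0,0]]'

```text
time_s: 11.1
position: [0.5074, -0.0371, 0.0672]
tool_rot: [[0.961, 0.277, 0.0], [0.277, -0.961, -0.0], [0.0, 0.0, -1.0]]
ft_force: [-0.6, 0.5, 0.6]
grip_width: 0.0001
gripper_force: 0.3
```

```bash
python3 wing.py .4947 -.057; python3 arc.py .4947 -.057 345 380 5
```

```text
n 305 coh 0.993 wing deg 16.5 psi 179.60738135184025 F [-0.49  0.34 -0.18] top [0.1051 0.1058] t 11.25 pos [ 0.5073 -0.037   0.0673]
nut in tool [-0.0177  0.0157 -0.    ]
345.0 [-0.0017 -0.0021]
350.0 [-0.0001  0.0001]
355.0 [0.0013 0.0026]
360.0 [0.0023 0.0052]
365.0 [0.0032 0.006 ]
370.0 [0.0042 0.0071]
375.0 [0.005  0.0082]
380.0 [0.0058 0.0096]
```

Emit:
drive_tool --series '[[[0,-0.003,0],0,0],[[0,-0.004,-0.01],0,0],[[0,-0.004,-0.03],0,0],[[0,-0.004,-0.035],0,0],[[-0.018,0.02,-0.035],0,0],[[-0.036,0.038,-0.035],0,0],[[-0.036,0.038,-0.035],0,0],[[-0.036,0.038,-0.035],0,0]]'

```text
time_s: 12.05
position: [0.4831, -0.0834, 0.1023]
tool_rot: [[0.961, 0.276, 0.0], [0.276, -0.961, 0.0], [0.0, 0.0, -1.0]]
ft_force: [0.4, 0.1, -0.1]
grip_width: -0.0004
gripper_force: 0.0
```

```bash
python3 wing.py .4947 -.057; python3 lift.py .4947 -.057 24;python3 arc.py .4947 -.057 170 180 10 .005
```

```text
n 497 coh 0.985 wing deg 16.8 psi 179.32587615598845 F [ 0.46 -0.31 -0.21] top [0.105  0.1058] t 12.2 pos [ 0.4833 -0.0827  0.1022]
bolt 306 [22.8  23.2  23.64 23.95 24.35]
hub 2209 [ 8.97 12.91 16.04 16.74 17.22]
washer 2507 [1.74 2.13 2.53 2.97 3.46]
wingtop 144 [33.68 34.4  34.95 35.48 35.91]
12.4
nut in tool [ 0.0183 -0.0217  0.    ]
170.0 [ 0.0016 -0.0012]
180.0 [-0.0017 -0.0062]
```

Visually the nut has made half a turn and is nearly down. I'll lower onto the other wing and continue.

Emit:
drive_tool --series '[[[-0.001,-0.002,0.015],0,0],[[-0.0015,-0.004,0.03],0,0],[[-0.0015,-0.006,0.035],0,0],[[-0.0015,-0.008,0.035],0,0],[[-0.0015,-0.011,0.035],0,0],[[-0.0015,-0.011,0.035],0,0]]'

```text
time_s: 13.0
position: [0.4789, -0.0731, 0.0678]
tool_rot: [[0.961, 0.277, 0.001], [0.277, -0.961, -0.001], [0.001, 0.001, -1.0]]
ft_force: [0.6, -1.3, -0.1]
grip_width: -0.0
gripper_force: 0.5
```

```bash
python3 wing.py .4947 -.057; python3 arc.py .4947 -.057 175 220 5
```

```text
n 626 coh 0.99 wing deg 178.0 psi 18.133543950632923 F [ 0.52 -0.57  0.26] top [0.1049 0.1056] t 13.15 pos [ 0.4788 -0.0732  0.0676]
nut in tool [ 0.0198 -0.0112  0.    ]
175.0 [0.0008 0.0019]
180.0 [-0.0002 -0.0007]
185.0 [-0.0012 -0.0016]
190.0 [-0.0021 -0.0026]
195.0 [-0.003  -0.0037]
200.0 [-0.0038 -0.0051]
205.0 [-0.0045 -0.0066]
210.0 [-0.005  -0.0083]
215.0 [-0.0054 -0.0101]
220.0 [-0.0057 -0.012 ]
```

```bash
cat > wing.py <<'E'
# wing angle by 2D line fit of the lobe opposite the fingertip and of the near lobe
from h import *
import sys
c=np.array([float(sys.argv[1]),float(sys.argv[2])]); F=[]; out=[]
for i in range(3):
    d=grab("wrist"); s=env.observe(); F.append(s["ft_force"]); P=world(d).reshape(-1,3); R=s["tool_rot"]
    T=(P-s["position"])@R; fin=(abs(T[:,0])<.016)&(abs(T[:,1])<.014)&(T[:,2]<-.024)
    X=(P[:,:2]-c)@R[:2,:2]; f=(s["position"][:2]-c)@R[:2,:2]; r=np.linalg.norm(X,axis=1)
    m=(r<.036)&(r>.012)&(P[:,2]>.095)&(P[:,2]<.1085)&~fin
    for k in(-1,1):
        Q=X[m&(np.sign(X@f)==k)]
        if len(Q)>15:
            a=np.degrees(np.angle(np.exp(1j*np.arctan2(Q[:,1],Q[:,0])).mean())); out.append((k,len(Q),round(a%360,1),*(Q.mean(0)*1000).round(1)))
print(*sorted(out),sep="\n"); print("finger rel mm",(f*1000).round(1),"psi_f",np.degrees(np.arctan2(f[1],f[0])).round(1)%360,"F",np.mean(F,0).round(2),"t",s["time_s"])
if len(sys.argv)>3: cv2.imwrite("pics/"+sys.argv[3]+".png",cv2.resize(d["img"][130:290,150:360,::-1],None,fx=3,fy=3))
E
python3 wing.py .4947 -.057 w5
```

```text
(-1, 389, np.float64(18.0), np.float64(21.7), np.float64(7.1))
(-1, 392, np.float64(18.0), np.float64(21.7), np.float64(7.1))
(-1, 393, np.float64(18.0), np.float64(21.8), np.float64(7.1))
(1, 233, np.float64(199.1), np.float64(-18.5), np.float64(-6.3))
(1, 234, np.float64(199.1), np.float64(-18.6), np.float64(-6.4))
(1, 237, np.float64(199.1), np.float64(-18.5), np.float64(-6.3))
finger rel mm [-19.9  11.2] psi_f 150.6 F [ 0.73 -0.94  0.33] t 13.3
```

View pics/w5.png

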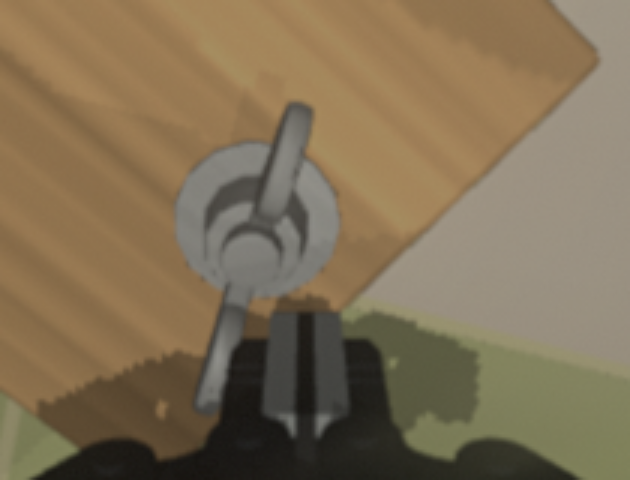

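The crop shows the wing at ψ≈198°, from (300,105) to (205,405). The finger's wider rear part is what touches it, so the nut runs about 15° ahead of my model. That's harmless, and I'll continue.

Emit:
drive_tool --series '[[[-0.001,-0.001,0],0,0],[[-0.002,-0.0025,0],0,0],[[-0.002,-0.0025,0],0,0]]'

```text
time_s: 13.6
position: [0.4759, -0.0714, 0.0673]
tool_rot: [[0.961, 0.277, 0.0], [0.277, -0.961, -0.0], [0.0, 0.0, -1.0]]
ft_force: [1.3, -1.6, 0.4]
grip_width: -0.0001
gripper_force: 1.0
```

```bash
python3 wing.py .4947 -.057
```

```text
(-1, 419, np.float64(25.0), np.float64(20.5), np.float64(9.6))
(-1, 421, np.float64(25.1), np.float64(20.5), np.float64(9.6))
(-1, 422, np.float64(25.1), np.float64(20.4), np.float64(9.6))
(1, 272, np.float64(206.9), np.float64(-18.4), np.float64(-9.2))
(1, 276, np.float64(206.8), np.float64(-18.3), np.float64(-9.2))
(1, 276, np.float64(206.9), np.float64(-18.3), np.float64(-9.2))
finger rel mm [-22.1   8.6] psi_f 158.6 F [ 1.3  -2.07  0.88] t 13.75
```

Emit:
drive_tool --series '[[[-0.0005,-0.001,0],0,0],[[-0.001,-0.002,0],0,0],[[-0.001,-0.002,0],0,0]]'

```text
time_s: 14.05
position: [0.474, -0.0695, 0.0671]
tool_rot: [[0.961, 0.277, -0.001], [0.277, -0.961, 0.0], [-0.001, -0.0, -1.0]]
ft_force: [0.0, -1.4, 0.7]
grip_width: -0.0002
gripper_force: 0.7
```

```bash
python3 wing.py .4947 -.057
```

```text
(-1, 446, np.float64(31.1), np.float64(19.2), np.float64(11.7))
(-1, 447, np.float64(31.1), np.float64(19.3), np.float64(11.7))
(-1, 449, np.float64(31.0), np.float64(19.2), np.float64(11.6))
(1, 280, np.float64(213.7), np.float64(-17.5), np.float64(-11.6))
(1, 280, np.float64(213.8), np.float64(-17.6), np.float64(-11.7))
(1, 283, np.float64(213.7), np.float64(-17.5), np.float64(-11.6))
finger rel mm [-23.3   6.4] psi_f 164.6 F [ 0.35 -1.34 -0.09] t 14.2
```

Emit:
drive_tool --series '[[[0,-0.0015,0],0,0],[[0,-0.003,0],0,0],[[0,-0.003,0],0,0]]'

```text
time_s: 14.5
position: [0.4734, -0.0666, 0.0672]
tool_rot: [[0.961, 0.277, -0.0], [0.277, -0.961, 0.0], [-0.0, -0.0, -1.0]]
ft_force: [0.7, -1.2, -0.0]
grip_width: 0.0001
gripper_force: 0.6
```

```bash
python3 wing.py .4947 -.057
```

```text
(-1, 471, np.float64(39.0), np.float64(17.2), np.float64(14.0))
(-1, 473, np.float64(38.9), np.float64(17.3), np.float64(14.0))
(-1, 477, np.float64(39.0), np.float64(17.3), np.float64(14.0))
(1, 261, np.float64(222.0), np.float64(-16.7), np.float64(-14.9))
(1, 263, np.float64(222.1), np.float64(-16.7), np.float64(-15.0))
(1, 265, np.float64(222.1), np.float64(-16.7), np.float64(-14.9))
finger rel mm [-23.1   3.5] psi_f 171.5 F [-0.03 -0.98 -0.2 ] t 14.65
```

Emit:
drive_tool --series '[[[0,-0.0015,0],0,0],[[0.0005,-0.0035,0],0,0],[[0.0005,-0.0035,0],0,0]]'

```text
time_s: 14.95
position: [0.4734, -0.0643, 0.0674]
tool_rot: [[0.961, 0.278, 0.001], [0.278, -0.961, -0.002], [0.0, 0.002, -1.0]]
ft_force: [-0.4, -7.2, -1.2]
grip_width: 0.0
gripper_force: 3.5
```

```bash
python3 wing.py .4947 -.057
```

```text
(-1, 475, np.float64(41.9), np.float64(16.4), np.float64(14.8))
(-1, 484, np.float64(42.0), np.float64(16.4), np.float64(14.8))
(-1, 485, np.float64(41.9), np.float64(16.4), np.float64(14.8))
(1, 216, np.float64(225.5), np.float64(-16.7), np.float64(-16.9))
(1, 218, np.float64(225.5), np.float64(-16.8), np.float64(-17.0))
(1, 219, np.float64(225.4), np.float64(-16.9), np.float64(-17.0))
finger rel mm [-22.5   1.1] psi_f 177.2 F [-0.32 -7.61 -1.22] t 15.1
```

Nut 2 is snug: it stalled at ψ≈224° with 7.6 N against it. I'll back off, lift and go to look at nut 1.

Emit:
drive_tool --series '[[[0,0.004,0],0,0],[[-0.002,0.008,0],0,0],[[-0.002,0.008,-0.04],0,0],[[-0.002,0.008,-0.09],0,0],[[-0.002,0.008,-0.138],0,0],[[0.14,-0.199,-0.138],0,0],[[0.14,-0.199,-0.138],0,0],[[0.14,-0.199,-0.138],0,0],[[0.14,-0.199,-0.138],0,0],[[0.14,-0.199,-0.138],0,0],[[0.14,-0.199,-0.138],0,0],[[0.14,-0.199,-0.138],0,0],[[0.14,-0.199,-0.138],0,0],[[0.14,-0.199,-0.138],0,0],[[0.14,-0.199,-0.138],0,0]]'

```text
time_s: 16.6
position: [0.5524, 0.1655, 0.2055]
tool_rot: [[0.961, 0.276, 0.0], [0.276, -0.961, 0.0], [0.0, 0.0, -1.0]]
ft_force: [0.1, 0.8, -0.6]
grip_width: 0.0001
gripper_force: 0.0
```

```bash
python3 look.py n1 0.6155 0.185; python3 lift.py .6155 .1845 7;  python3 arc.py .6155 .1845 180 200 10
```

```text
t 16.65 pos [0.5524 0.1657 0.2054] F [-0.37  0.04  0.42]
n 499 board 5905 [-0.0015 -0.0024  0.0713] ctr [0.6177 0.1834 0.0979] rect [617.2 183.2] [61.8 18.6] dir 6.699999999999989 top above board [0.0368 0.0371 0.0378 0.0387]
cam [0.63  0.189 0.374] fwd [-0.304 -0.088 -0.949] K 272.19082202061156
bolt 51 [22.82 23.23 23.65 24.06 24.48]
hub 122 [ 6.54 16.31 18.17 18.8  19.54]
washer 239 [1.35 2.   2.53 3.03 3.51]
wingtop 89 [35.6  36.18 36.76 37.23 37.71]
16.85
nut in tool [0.0656 0.     0.    ]
180.0 [0.0456 0.0105]
190.0 [0.0438 0.0086]
200.0 [0.0421 0.0061]
```

Nut 1 is at (0.617,0.1835) with ψ≈189°. Calibrated on nut 2, its lift is about 1.95 mm, or roughly 400° to go. I'll repeat the proven half-turn stroke.

Emit:
drive_tool --series '[[[0.047,0.019,0],0,0],[[0.047,0.019,0.02],0,0],[[0.047,0.019,0.05],0,0],[[0.047,0.019,0.08],0,0],[[0.047,0.019,0.11],0,0],[[0.047,0.019,0.13],0,0],[[0.047,0.019,0.138],0,0],[[0.047,0.019,0.138],0,0],[[0.047,0.014,0.138],0,0],[[0.047,0.0115,0.138],0,0],[[0.045,0.0095,0.138],0,0],[[0.0435,0.007,0.138],0,0],[[0.042,0.0035,0.138],0,0],[[0.0415,0,0.138],0,0],[[0.042,-0.004,0.138],0,0],[[0.043,-0.0085,0.138],0,0],[[0.043,-0.0085,0.138],0,0]]'

```text
time_s: 18.55
position: [0.5912, 0.1875, 0.0671]
tool_rot: [[0.961, 0.278, -0.0], [0.278, -0.961, 0.0], [-0.0, -0.0, -1.0]]
ft_force: [-0.8, -1.2, -0.8]
grip_width: -0.0001
gripper_force: 0.2
```

```bash
python3 wing.py .617 .1835; python3 arc.py .617 .1835 240 350 10
```

```text
(-1, 571, np.float64(59.4), np.float64(10.9), np.float64(18.6))
(-1, 578, np.float64(59.4), np.float64(10.9), np.float64(18.5))
(-1, 579, np.float64(59.3), np.float64(10.9), np.float64(18.5))
(1, 236, np.float64(246.2), np.float64(-8.1), np.float64(-18.1))
(1, 238, np.float64(246.2), np.float64(-8.2), np.float64(-18.2))
(1, 247, np.float64(246.2), np.float64(-8.3), np.float64(-18.4))
finger rel mm [-23.6 -10.4] psi_f 203.8 F [ 0.17  0.14 -0.33] t 18.7
nut in tool [ 0.0236  0.0104 -0.    ]
240.0 [-0.0003  0.0011]
250.0 [ 0.0021 -0.0031]
260.0 [ 0.0056 -0.0067]
270.0 [ 0.0101 -0.0096]
280.0 [ 0.0126 -0.0119]
290.0 [ 0.0158 -0.0137]
300.0 [ 0.0197 -0.0149]
310.0 [ 0.0241 -0.0153]
320.0 [ 0.0288 -0.0145]
330.0 [ 0.0335 -0.0125]
340.0 [ 0.0377 -0.0094]
350.0 [ 0.0412 -0.0052]
```

Emit:
drive_tool --series '[[[0.002,-0.003,0],0,0],[[0.0055,-0.0065,0],0,0],[[0.01,-0.0095,0],0,0],[[0.0125,-0.012,0],0,0],[[0.016,-0.0135,0],0,0],[[0.0195,-0.015,0],0,0],[[0.024,-0.0155,0],0,0],[[0.029,-0.0145,0],0,0],[[0.0335,-0.0125,0],0,0],[[0.0375,-0.0095,0],0,0],[[0.041,-0.005,0],0,0],[[0.041,-0.005,0],0,0],[[0.041,-0.009,0],0,0],[[0.041,-0.01,-0.015],0,0],[[0.041,-0.01,-0.035],0,0],[[0.041,-0.01,-0.038],0,0],[[0.02,0.015,-0.038],0,0],[[0.0055,0.0325,-0.035],0,0],[[0.0055,0.0325,-0.035],0,0],[[0.0055,0.0325,-0.035],0,0]]'

```text
time_s: 20.7
position: [0.6057, 0.157, 0.102]
tool_rot: [[0.961, 0.276, -0.0], [0.276, -0.961, 0.0], [-0.0, -0.0, -1.0]]
ft_force: [0.8, 0.3, -0.2]
grip_width: -0.0
gripper_force: 0.0
```

```bash
python3 wing.py .617 .1835; python3 lift.py .617 .1835 12;  python3 arc.py .617 .1835 180 200 10
```

```text
(-1, 284, np.float64(4.6), np.float64(22.9), np.float64(1.8))
(-1, 287, np.float64(4.8), np.float64(22.6), np.float64(1.8))
(-1, 287, np.float64(4.8), np.float64(22.6), np.float64(1.8))
(1, 207, np.float64(182.1), np.float64(-19.9), np.float64(-0.7))
(1, 211, np.float64(182.1), np.float64(-19.8), np.float64(-0.7))
(1, 212, np.float64(182.1), np.float64(-19.7), np.float64(-0.7))
finger rel mm [-17.8  21.6] psi_f 129.4 F [0.26 0.15 0.1 ] t 20.85
bolt 284 [22.87 23.22 23.56 23.95 24.24]
hub 2045 [10.16 14.47 17.05 17.68 18.15]
washer 2474 [1.8  2.14 2.58 3.02 3.36]
wingtop 191 [34.49 35.07 35.75 36.29 36.76]
21.05
nut in tool [ 0.018  -0.0219  0.    ]
180.0 [-0.002  -0.0114]
190.0 [-0.0038 -0.0132]
200.0 [-0.0055 -0.0157]
```

Emit:
drive_tool --series '[[[-0.001,0,0.02],0,0],[[-0.002,-0.002,0.035],0,0],[[-0.002,-0.005,0.035],0,0],[[-0.002,-0.0115,0.035],0,0],[[-0.004,-0.0135,0.035],0,0],[[-0.0055,-0.016,0.035],0,0],[[-0.007,-0.019,0.035],0,0],[[-0.0075,-0.0225,0.035],0,0],[[-0.007,-0.027,0.035],0,0],[[-0.006,-0.031,0.035],0,0],[[-0.0035,-0.0355,0.035],0,0],[[0,-0.039,0.035],0,0],[[0.0045,-0.042,0.035],0,0],[[0.007,-0.044,0.035],0,0],[[0.01,-0.046,0.035],0,0],[[0.014,-0.0475,0.035],0,0],[[0.0185,-0.0475,0.035],0,0],[[0.0235,-0.047,0.035],0,0],[[0.028,-0.045,0.035],0,0],[[0.028,-0.045,0.035],0,0]]'

```text
time_s: 23.05
position: [0.621, 0.208, 0.0672]
tool_rot: [[0.961, 0.277, 0.001], [0.277, -0.961, 0.0], [0.001, -0.0, -1.0]]
ft_force: [-0.5, 0.0, -0.1]
grip_width: 0.0001
gripper_force: 0.3
```

```bash
python3 wing.py .617 .1835; python3 arc.py .617 .1835 330 350 5
```

```text
(1, 243, np.float64(339.6), np.float64(21.9), np.float64(-8.2))
(1, 248, np.float64(339.5), np.float64(22.0), np.float64(-8.3))
(1, 255, np.float64(339.5), np.float64(22.2), np.float64(-8.4))
finger rel mm [ 10.1 -22.5] psi_f 294.1 F [-0.39 -0.14 -0.36] t 23.2
nut in tool [-0.0101  0.0225 -0.    ]
330.0 [-0.0002 -0.0004]
335.0 [0.002 0.001]
340.0 [0.004  0.0027]
345.0 [0.0059 0.0047]
350.0 [0.0075 0.007 ]
```

Emit:
drive_tool --series '[[[-0.001,-0.004,0],0,0],[[-0.002,-0.006,-0.015],0,0],[[-0.002,-0.006,-0.035],0,0],[[-0.002,-0.006,-0.038],0,0],[[-0.012,0.03,-0.038],0,0],[[-0.022,0.0505,-0.035],0,0],[[-0.022,0.0505,-0.035],0,0],[[-0.022,0.0505,-0.035],0,0]]'

```text
time_s: 24.0
position: [0.6129, 0.1534, 0.1018]
tool_rot: [[0.961, 0.276, -0.001], [0.276, -0.961, 0.0], [-0.0, -0.0, -1.0]]
ft_force: [-0.1, 0.2, -0.4]
grip_width: 0.0002
gripper_force: 0.0
```

```bash
python3 wing.py .617 .1835; python3 lift.py .617 .1835 33;  python3 arc.py .617 .1835 140 180 10
```

```text
(-1, 325, np.float64(340.1), np.float64(20.8), np.float64(-7.6))
(-1, 326, np.float64(340.1), np.float64(20.8), np.float64(-7.7))
(-1, 326, np.float64(340.2), np.float64(20.9), np.float64(-7.6))
(1, 218, np.float64(155.5), np.float64(-17.2), np.float64(7.9))
(1, 221, np.float64(155.4), np.float64(-17.4), np.float64(8.0))
(1, 227, np.float64(155.4), np.float64(-17.5), np.float64(8.0))
finger rel mm [-12.   26.9] psi_f 114.0 F [ 0.13  0.3  -0.02] t 24.15
bolt 1220 [22.83 23.17 23.6  23.93 24.29]
hub 1207 [ 9.01 12.7  16.13 16.87 17.36]
washer 3665 [1.8  2.23 2.63 3.02 3.41]
wingtop 178 [32.74 34.34 35.01 35.55 36.01]
24.35
nut in tool [ 0.0121 -0.0272  0.    ]
140.0 [ 0.0068 -0.0024]
150.0 [ 0.0022 -0.0043]
160.0 [-0.002  -0.0075]
170.0 [-0.0055 -0.0117]
180.0 [-0.0079 -0.0167]
```

Emit:
drive_tool --series '[[[0,0,0.02],0,0],[[0,0,0.035],0,0],[[0,0,0.035],0,0],[[0,-0.002,0.035],0,0],[[-0.001,-0.004,0.035],0,0],[[-0.0015,-0.006,0.035],0,0],[[-0.002,-0.0075,0.035],0,0],[[-0.002,-0.0075,0.035],0,0]]'

```text
time_s: 25.15
position: [0.6091, 0.1602, 0.0677]
tool_rot: [[0.961, 0.277, 0.001], [0.277, -0.961, -0.0], [0.001, 0.0, -1.0]]
ft_force: [0.4, -1.8, -0.0]
grip_width: -0.0002
gripper_force: 0.5
```

```bash
python3 wing.py .617 .1835; python3 arc.py .617 .1835 160 200 5
```

```text
(-1, 457, np.float64(351.2), np.float64(22.5), np.float64(-3.6))
(-1, 460, np.float64(351.1), np.float64(22.4), np.float64(-3.6))
(-1, 465, np.float64(351.2), np.float64(22.5), np.float64(-3.6))
(1, 132, np.float64(169.7), np.float64(-15.4), np.float64(2.7))
(1, 136, np.float64(169.7), np.float64(-15.5), np.float64(2.7))
(1, 143, np.float64(169.8), np.float64(-15.3), np.float64(2.7))
finger rel mm [-14.1  20.3] psi_f 124.8 F [ 0.63 -0.55  0.8 ] t 25.3
nut in tool [ 0.0141 -0.0203  0.    ]
160.0 [ 0.     -0.0005]
165.0 [-0.0018 -0.0025]
170.0 [-0.0035 -0.0047]
175.0 [-0.0048 -0.0072]
180.0 [-0.0059 -0.0098]
185.0 [-0.0068 -0.0106]
190.0 [-0.0077 -0.0117]
195.0 [-0.0086 -0.0128]
200.0 [-0.0094 -0.0142]
```

Emit:
drive_tool --series '[[[-0.001,-0.001,0],0,0],[[-0.002,-0.0025,0],0,0],[[-0.0035,-0.0045,0],0,0],[[-0.0035,-0.0045,0],0,0]]'

```text
time_s: 25.7
position: [0.6041, 0.1636, 0.0672]
tool_rot: [[0.961, 0.277, -0.0], [0.277, -0.961, 0.0], [-0.0, -0.0, -1.0]]
ft_force: [1.2, -1.1, 1.8]
grip_width: 0.0
gripper_force: 0.4
```

```bash
python3 wing.py .617 .1835
```

```text
(-1, 404, np.float64(3.9), np.float64(23.1), np.float64(1.5))
(-1, 405, np.float64(4.0), np.float64(22.9), np.float64(1.5))
(-1, 405, np.float64(4.0), np.float64(22.9), np.float64(1.5))
(1, 162, np.float64(184.9), np.float64(-17.5), np.float64(-1.5))
(1, 162, np.float64(185.1), np.float64(-17.5), np.float64(-1.6))
(1, 166, np.float64(184.7), np.float64(-17.4), np.float64(-1.5))
finger rel mm [-17.9  15.6] psi_f 138.8 F [ 0.63 -0.45 -0.11] t 25.85
```

Emit:
drive_tool --series '[[[-0.001,-0.0015,0],0,0],[[-0.0015,-0.0025,0],0,0],[[-0.0015,-0.0025,0],0,0]]'

```text
time_s: 26.15
position: [0.6023, 0.1654, 0.0673]
tool_rot: [[0.961, 0.277, 0.0], [0.277, -0.961, -0.0], [0.0, 0.0, -1.0]]
ft_force: [0.7, -1.1, 1.0]
grip_width: 0.0001
gripper_force: 0.7
```

```bash
python3 wing.py .617 .1835
```

```text
(-1, 368, np.float64(10.0), np.float64(22.9), np.float64(4.0))
(-1, 371, np.float64(10.0), np.float64(22.8), np.float64(4.0))
(-1, 376, np.float64(10.0), np.float64(22.9), np.float64(4.0))
(1, 183, np.float64(191.8), np.float64(-18.5), np.float64(-3.8))
(1, 183, np.float64(191.8), np.float64(-18.3), np.float64(-3.8))
(1, 184, np.float64(191.6), np.float64(-18.4), np.float64(-3.8))
finger rel mm [-19.2  13.3] psi_f 145.2 F [ 1.61 -0.7   0.19] t 26.3
```

Emit:
drive_tool --series '[[[-0.0005,-0.0015,0],0,0],[[-0.001,-0.003,0],0,0],[[-0.001,-0.003,0],0,0]]'

```text
time_s: 26.6
position: [0.6005, 0.1681, 0.0673]
tool_rot: [[0.961, 0.277, 0.0], [0.277, -0.961, -0.0], [0.0, 0.0, -1.0]]
ft_force: [2.3, -2.1, 0.2]
grip_width: 0.0003
gripper_force: 1.0
```

```bash
python3 wing.py .617 .1835
```

```text
(-1, 403, np.float64(20.1), np.float64(21.6), np.float64(7.9))
(-1, 408, np.float64(20.0), np.float64(21.7), np.float64(7.9))
(-1, 410, np.float64(20.0), np.float64(21.7), np.float64(7.9))
(1, 246, np.float64(202.3), np.float64(-18.4), np.float64(-7.5))
(1, 247, np.float64(202.3), np.float64(-18.3), np.float64(-7.5))
(1, 249, np.float64(202.3), np.float64(-18.2), np.float64(-7.4))
finger rel mm [-20.2  10.3] psi_f 153.1 F [ 2.02 -1.49  0.6 ] t 26.75
```

Emit:
drive_tool --series '[[[-0.0005,-0.001,0],0,0],[[-0.001,-0.0025,0],0,0],[[-0.001,-0.0025,0],0,0]]'

```text
time_s: 27.05
position: [0.5986, 0.1703, 0.0672]
tool_rot: [[0.961, 0.277, -0.0], [0.277, -0.961, -0.0], [-0.0, -0.0, -1.0]]
ft_force: [1.8, -1.4, 0.5]
grip_width: 0.0002
gripper_force: 1.0
```

```bash
python3 wing.py .617 .1835
```

```text
(-1, 436, np.float64(28.1), np.float64(19.9), np.float64(10.7))
(-1, 437, np.float64(28.2), np.float64(19.9), np.float64(10.7))
(-1, 438, np.float64(28.1), np.float64(19.9), np.float64(10.7))
(1, 282, np.float64(211.3), np.float64(-17.5), np.float64(-10.5))
(1, 285, np.float64(211.2), np.float64(-17.4), np.float64(-10.5))
(1, 289, np.float64(211.2), np.float64(-17.4), np.float64(-10.5))
finger rel mm [-21.3   7.7] psi_f 160.2 F [ 1.26 -1.81  1.31] t 27.2
```

Emit:
drive_tool --series '[[[-0.0005,-0.001,0],0,0],[[-0.0005,-0.0025,0],0,0],[[-0.0005,-0.0025,0],0,0]]'

```text
time_s: 27.5
position: [0.5974, 0.1726, 0.0671]
tool_rot: [[0.961, 0.277, -0.001], [0.277, -0.961, 0.0], [-0.0, -0.0, -1.0]]
ft_force: [0.5, -1.4, -0.1]
grip_width: 0.0
gripper_force: 0.8
```

```bash
python3 wing.py .617 .1835
```

```text
(-1, 457, np.float64(35.4), np.float64(18.2), np.float64(13.1))
(-1, 457, np.float64(35.5), np.float64(18.2), np.float64(13.1))
(-1, 462, np.float64(35.5), np.float64(18.2), np.float64(13.1))
(1, 294, np.float64(219.3), np.float64(-16.5), np.float64(-13.4))
(1, 294, np.float64(219.3), np.float64(-16.5), np.float64(-13.4))
(1, 299, np.float64(219.3), np.float64(-16.5), np.float64(-13.4))
finger rel mm [-21.8   5.1] psi_f 166.7 F [ 0.36 -1.58  0.32] t 27.65
```

Emit:
drive_tool --series '[[[0,-0.001,0],0,0],[[0,-0.003,0],0,0],[[0,-0.003,0],0,0]]'

```text
time_s: 27.95
position: [0.5966, 0.1752, 0.0671]
tool_rot: [[0.961, 0.277, -0.001], [0.277, -0.961, -0.001], [-0.001, 0.0, -1.0]]
ft_force: [-0.5, -3.3, 0.7]
grip_width: -0.0003
gripper_force: 1.4
```

```bash
python3 wing.py .617 .1835
```

```text
(-1, 473, np.float64(41.4), np.float64(16.6), np.float64(14.7))
(-1, 478, np.float64(41.3), np.float64(16.7), np.float64(14.7))
(-1, 478, np.float64(41.4), np.float64(16.6), np.float64(14.7))
(1, 262, np.float64(225.6), np.float64(-16.0), np.float64(-16.2))
(1, 262, np.float64(225.8), np.float64(-15.9), np.float64(-16.2))
(1, 265, np.float64(225.6), np.float64(-15.9), np.float64(-16.1))
finger rel mm [-21.9   2.4] psi_f 173.8 F [-0.66 -2.97  0.43] t 28.1
```

Emit:
drive_tool --series '[[[0,-0.001,0],0,0],[[0,-0.0015,0],0,0],[[0,-0.0015,0],0,0]]'

```text
time_s: 28.4
position: [0.5966, 0.1758, 0.0671]
tool_rot: [[0.961, 0.277, 0.0], [0.277, -0.961, -0.002], [-0.0, 0.002, -1.0]]
ft_force: [0.3, -7.7, 0.8]
grip_width: -0.0001
gripper_force: 3.0
```

```bash
python3 wing.py .617 .1835
```

```text
(-1, 474, np.float64(41.3), np.float64(16.6), np.float64(14.7))
(-1, 478, np.float64(41.3), np.float64(16.5), np.float64(14.6))
(-1, 481, np.float64(41.3), np.float64(16.6), np.float64(14.7))
(1, 237, np.float64(225.8), np.float64(-16.2), np.float64(-16.6))
(1, 241, np.float64(225.8), np.float64(-16.3), np.float64(-16.6))
(1, 244, np.float64(225.9), np.float64(-16.2), np.float64(-16.5))
finger rel mm [-21.7   1.7] psi_f 175.5 F [ 0.88 -6.78 -0.55] t 28.55
```

Nut 1 is snug too: it has stalled at about 7 N. I'll retreat and check both nuts and the press from above.

Emit:
drive_tool --series '[[[0,0.004,0],0,0],[[-0.001,0.009,0],0,0],[[-0.001,0.009,-0.04],0,0],[[-0.001,0.009,-0.09],0,0],[[-0.001,0.009,-0.13],0,0],[[-0.18,0.03,-0.15],0,0],[[-0.18,0.03,-0.15],0,0],[[-0.18,0.03,-0.15],0,0],[[-0.18,0.03,-0.15],0,0],[[-0.18,0.03,-0.15],0,0],[[-0.18,0.03,-0.15],0,0],[[-0.18,0.03,-0.15],0,0]]'

```text
time_s: 29.75
position: [0.4326, 0.0983, 0.2171]
tool_rot: [[0.961, 0.277, 0.0], [0.277, -0.961, 0.0], [0.0, -0.0, -1.0]]
ft_force: [-0.3, 0.3, -0.0]
grip_width: -0.0003
gripper_force: 0.0
```

Run:
```python
from h import *
for n in("top","side"):
    d=grab(n); P=world(d).reshape(-1,3); P=P[~np.isnan(P).any(1)]
    cv2.imwrite(f"pics/{n}9.png",d["img"][:,:,::-1])
    im=P[(abs(P[:,2]-.07)<.006)]; im=im[np.linalg.norm(im[:,:2]-[.555,.063],axis=1)<.19]
    print(n,cv2.minAreaRect((im[:,:2]*1000).astype(np.float32)))
    for c in([.617,.1835],[.4947,-.057]):
        g=P[(np.linalg.norm(P[:,:2]-c,axis=1)<.036)&(P[:,2]>.08)&(P[:,2]<.112)]
        if len(g)>9:
            e,v=np.linalg.eigh(np.cov(g[:,:2].T)); print(len(g),g.mean(0).round(4),"dir",np.degrees(np.arctan2(v[1,1],v[0,1])).round(1)%180,g[:,2].max().round(4))
s=env.observe();print(s["time_s"],s["position"],s["ft_force"])
```

```text
top ((592.6198120117188, 43.68829345703125), (330.05767822265625, 235.11622619628906), 63.06866455078125)
98 [0.6152 0.1824 0.0926] dir 153.3 0.1073
74 [ 0.4926 -0.0571  0.094 ] dir 152.7 0.1057
side ((583.6414794921875, 50.09246826171875), (331.0772705078125, 215.3158721923828), 62.97736358642578)
113 [0.6156 0.1874 0.0933] dir 153.0 0.1056
70 [ 0.5052 -0.0573  0.0914] dir 144.4 0.1057
29.85 [0.43251244 0.09828237 0.21684477] [-0.34251032 -0.50919291  0.40631992]
```

View pics/side9.png

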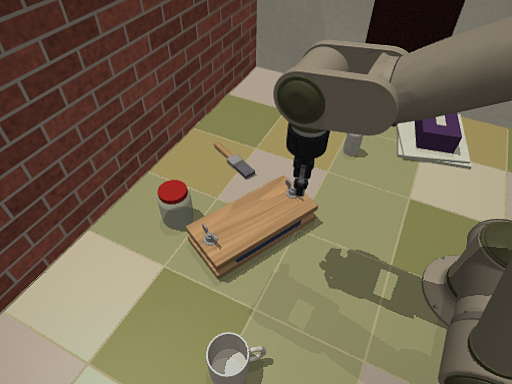

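The side view shows the press unmoved, with nuts at (209,237) and (293,190), and the jar, brush, glue and mug where they were. Both wings stopped at the same angle of about 153°, nut centres match the start, and the arm is clear.

```bash
python3 -c "
from rig import env
print(env.close_job())"
```

```text
the job is handed in; nothing more can be done
None
```

Both wing nuts are spun down snug on their washers, each stalling against about 7 N on its wing; the final images showed the press unmoved and the other items undisturbed, and I handed the job in at about 30 s.

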